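# Load the amber filter into the lamp house door

### The job

The lamp house's blue door is folded down. Lay the amber filter frame in the nest on the inside of that door with its orange face up, flat on the nest floor between the four corner pieces, and let go of it; then swing the door up until it is fully shut, with the filter still sitting in the nest. Leave the other things on the bench where they are.

Things in the scene. Friction and masses are not known exactly. Their poses are not given: they have to be found in the camera images.
- amber_frame: Square frame 60 x 60 x 18 mm, 70 g, origin at its centre. Its x axis points out of the ORANGE face (7 mm orange layer, amber window); the rest, 11 mm, and the back (-x) are black, with a thin steel ring on the back. y, z along its sides. Starts standing on edge on the bench, orange face in any horizontal direction. Solid: may be tipped over. The like frame with a green face is not wanted.
- amber_face (a point): Centre of the orange face of the amber frame (9 mm from its centre along its +x).
- lamp_house: Grey housing fixed to the bench, 190 mm deep (x), 180 wide (y), 162 high (fins to 173). Origin on the bench below the door hinge; front faces its -x, body from 8 to 198 mm along +x. Cavity behind the door 156 mm wide, 46 to 150 mm above the bench; a black 52 mm lens barrel ends in it 27 mm behind the hinge line, just clear of a frame in the nest when shut.
- door_hinge (a point): Middle of the door's hinge line, 50 mm above the bench; the hinge runs along the lamp house's y axis.
- door (a joint): Angle of the bottom-hinged door: 0 shut (upright), 1.57 fully open (lying level towards the robot, its inner face up, 56 mm above the bench). A stiff hinge: it stays where it is left; about 3 N at the bar moves it.
- door_bar (a point): Middle of the door's steel handle bar: 10 mm diameter, 90 mm long, parallel to the hinge, 145 mm from it, joined by two end stalks to the free edge of the blue panel (170 mm wide, 12 thick, ending 105 mm from the hinge), with 40 mm free between bar and panel. It can be pinched from above over its whole travel.
- nest (a point): Centre of the nest floor (white square) on the door's inner face, 55 mm from the hinge line. x points out of the inner face (up when open, into the housing when shut), y along the hinge, z from hinge to bar. Four L-shaped aluminium corners, 12 mm high, arms 14 mm long, 5 thick, leave an opening 68 x 68 mm along y and z, with 50 mm gaps between corners for the fingers.
- green_frame: Bystander: a like frame with a green face, lying flat, green up, 18 mm high; same size.
- screwdriver: Bystander: screwdriver lying on the bench.
- tape_roll: Bystander: yellow ring, 90 mm diameter, 25 mm high, lying flat.
- solvent: Bystander: bottle, 60 mm diameter, 140 mm high, origin under its centre.
- optic_post: Bystander: steel post, 25 mm diameter, 58 mm high, on a 40 mm foot.
- pen_cup: Bystander: grey cup, 76 mm diameter, 95 mm high.
- wrench: Bystander: wrench lying on the bench.
Mind the look-alikes: they are no part of the job. Leave any pink or purple look-alike of the amber_frame alone.

How it is judged:
By the outcome, as a careful person would: the job done as asked, in the order asked, and still so for the second after the job is handed in, with the robot touching nothing.
It also fails if it takes over 67 s, if anything falls off the work surface, if the arm or the gripper's body presses on something with over 40 N, if the wrist force passes 120 N, or if a joint passes its speed limit or range.

### The arm

A 6-joint arm with a two-finger parallel gripper is mounted at the origin on the work surface. World frame = base frame: x ahead of the robot, y to its left, z up, the work surface at z = 0. Lengths are in m, angles in rad, forces in N, time in s.
With the tool pointing down it reaches from about 0.35 to 0.95 m from the base axis. Payload 17.4 kg.
Tool frame: the origin (TCP) lies on the centre line of the jaws, within the pads' length; the fingertips stand tips_ahead ahead of it and the grasp point (between the pads) lies 11 mm behind it (tips_ahead is the distance from the TCP to the fingertips, in m); z points along the fingers, y is the line along which they close (so a half turn about z gives the same grasp; the last joint's range is limited). The gripper opens to 93 mm and grips with 3 to 60 N. Pads are 15 mm wide; open, the fingers measure 128 mm over their backs; the gripper's body (75 mm by 188 mm) begins 65 mm behind the grasp point.
Start: joints at [-1.195, 0.116, 1.442, -0, 1.584, -0.038], TCP at [0.271, -0.618, 0.227] pointing down, gripper open.
Joint ranges: [-2.83, 2.83], [-0.83, 2.19], [0.07, 2.5], [-1.14, 4.28], [0.01, 3], [-2.97, 2.97]. Speed limits (rad/s): [1.89, 1.89, 2.22, 3.14, 3.14, 3.14].

### API

Orientations are given as a rotation vector (axis times angle).
In Python, from rig import get_obs, capture, camera_info, sign_off, regions_of, tips_ahead gives the robot as it stands.
- The arm moves only by the tool carry_out, never from a script. Its argument "deltas" is a list of rows, each a list of 7 numbers: the shift along the world's x, y, z as a fraction of full scale, then the turn, a rotation vector about the world's x, y, z as a fraction of full scale, then the opening, from 0 (shut) to 1 (fully open). In form: [[tx, ty, tz, ax, ay, az, hand], ...]. A call has 1 to 8 rows; each row is the pose to reach, as a shift and turn from the pose commanded when the call began; what a row does not reach only later rows make up. Full scale, the value 1, is 0.2 m for a shift and pi/2 rad for a turn. A row lasts 1/10 s, in which the tool goes at most 50 mm and 8.59 degrees, less where a joint would pass 70% of its speed; a pose out of reach is approached as far as the arm can. A call with a number of a shift or a turn outside -1 to 1 is refused whole. A call with a gripper value outside its range is refused whole. The fingers move at their own pace and stop on an object; "force" is the grip in N (left out, the last holds). Time passes only in rows, so rows that repeat a pose let the fingers close. It gives the time, the measured TCP pose, the force, the opening and the grip force at its end, in the units of the state.
- get_obs(): the state, without advancing time (a new reading comes with each control period).
- capture(name): name is "side" or "top" or "wrist"; returns the picture (400x640x3 uint8, red, green, blue); there is no depth.
- camera_info(name): a dict with "fov_y" (degrees; the focal length in pixels is half the picture's height over the tangent of half this angle, whatever the lens; pixels are square), "cx", "cy" (the principal point, pixels), "R" (3x3) and "t" (3): a world point X has camera coordinates R X + t. Camera axes: x right, y down, z forward; pixel columns grow to the right and rows downward; lengths in m; the calibration is good to about 2 mm. A picture is of the moment at which its call begins: read the wrist's pose just before it. camera_info takes no time and is no camera call; for the wrist camera it gives the pose at the moment of the call.
- sign_off(): hands the job in; it is judged then, once.
Trained networks look in the newest picture that a camera, given by its name, has taken for a name from the list of things; names that differ only in an ending like _2 or _b are one class to them, and where a whole thing is asked for, a point or a joint stands for the part that bears it (a point fixed in the world has none). Each returns a list of dicts, best first, with "score" (0 to 1); they miss things now and then, are a little off and sometimes report something else, mostly with a low value. They report only what shows in the picture. A call takes as long as a camera call. They do not tell look-alikes from the thing itself.
- regions_of(camera, query): "region" (400x640 bool, what is visible of it) and "xy" ([column, row] in pixels, amid what is visible of it).
The state is a dict: "t": time; "joint_positions": joint angles; "joint_velocities": joint speeds; "joint_torque": joint torques, N m; "eef_pos": TCP position; "eef_rot": TCP orientation; "wrist_force": force on the tool from outside, world axes, zero at the start; "wrist_torque": the same for the moment, N m; "opening": opening from 0.0 (shut) to 1.0 (fully open); "finger_force": force on a finger pad.
Only numpy, scipy, OpenCV 4.12 (cv2) and the standard library are available. Lean on these libraries where they do the work, as an engineer would, in place of code of your own. Each camera call takes 0.05 s, during which the arm holds its last target. There are 200 camera calls.

## Working session

There is one attempt and no reset: what is moved stays moved. The work goes in short steps, Python scripts to look and compute and a tool call to move; the robot and the scene stay as the last step left them, time stands still between calls to the robot, and variables do not carry over. Pictures are saved under pics/ and viewed, at most 10 in all, crops included, and the job is handed in when it is done.

Besides the shell and the picture viewer there is one more tool, called after "Emit:" by a JSON object that holds its "api" and its "payload". carry_out: Moves the arm, as the interface text tells. Its arguments: {"type":"object","properties":{"deltas":{"type":"array","items":{"type":"array","items":{"type":"number","minimum":-1,"maximum":1}}},"force":{"type":"number"}},"required":["deltas"]}

```bash
mkdir -p pics; ls
python3 - <<'E'
from rig import *
import cv2,numpy as np
o=get_obs();print(o['eef_pos'],o['eef_rot'],tips_ahead,o['opening'])
for n in('top','side'):
    i=capture(n);cv2.imwrite(f'pics/{n}0.png',i[:,:,::-1])
    c=camera_info(n);print(n,c)
    for q in('amber_frame','lamp_house','door_bar','green_frame','nest'):
        for r in regions_of(n,q)[:3]:print(q,round(r['score'],2),r['xy'],r['region'].sum())
E
```

```text
pics
[ 0.27134189 -0.61787757  0.2259084 ] [-3.07350933e+00 -6.45186758e-01  2.86279358e-04] 0.008 0.9963646683304427
top {'fov_y': 56.046706318740384, 'cx': 321.3883933152802, 'cy': 198.14954905216575, 'R': array([[-0.01883668, -0.99969242,  0.01613182],
       [-0.98424208,  0.01570342, -0.17612762],
       [ 0.17582012, -0.01919527, -0.98423515]]), 't': array([-0.00760293,  0.53574047,  1.2639748 ])}
amber_frame 0.73 [414.6, 184.0] 152
amber_frame 0.7 [395.9, 207.5] 128
lamp_house 0.56 [273.0, 152.7] 5313
door_bar 0.7 [282.2, 187.4] 1460
green_frame 0.51 [335.7, 143.3] 280
green_frame 0.34 [274.8, 149.4] 5102
nest 0.85 [280.5, 187.1] 1536
nest 0.65 [198.2, 176.1] 389
side {'fov_y': 43.94974912631962, 'cx': 309.97275725405075, 'cy': 197.277894338971, 'R': array([[ 0.97410515, -0.22595969, -0.00783471],
       [-0.12223253, -0.49715622, -0.85900809],
       [ 0.19020613,  0.83772186, -0.51190205]]), 't': array([-0.50784489,  0.17548422,  1.41599168])}
amber_frame 0.96 [326.3, 284.2] 529
amber_frame 0.89 [284.5, 293.6] 508
amber_frame 0.81 [362.1, 300.1] 566
lamp_house 0.6 [357.3, 181.6] 5459
door_bar 0.79 [323.3, 197.0] 1016
green_frame 0.73 [387.3, 235.1] 361
nest 0.72 [317.7, 198.6] 996
```

Run:
```python
import cv2
a=cv2.imread('pics/top0.png')[90:270,160:480]
b=cv2.imread('pics/side0.png')[120:340,220:470]
cv2.imwrite('pics/a.png',cv2.resize(a,None,fx=2.5,fy=2.5,interpolation=cv2.INTER_CUBIC))
cv2.imwrite('pics/b.png',cv2.resize(b,None,fx=2.6,fy=2.6,interpolation=cv2.INTER_CUBIC))
```

```text
(no output)
```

View pics/a.png

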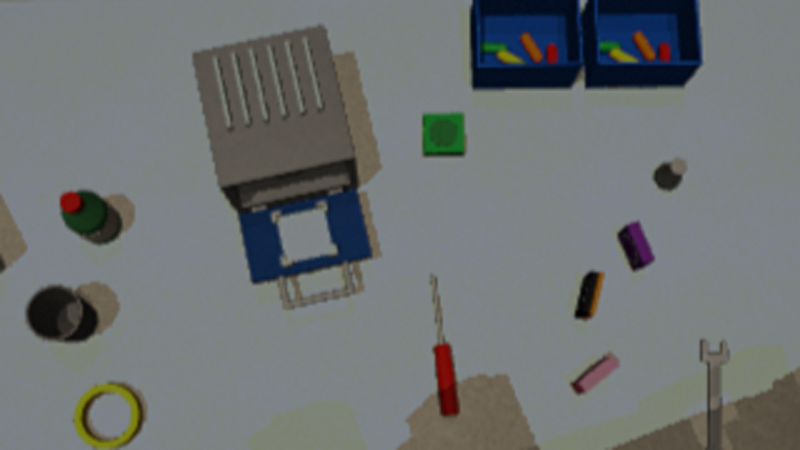

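View pics/b.png

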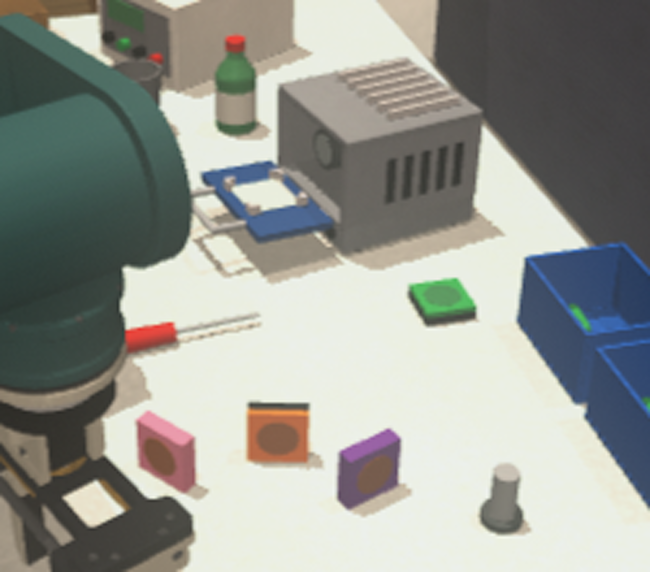

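The top crop shows the lamp house with the blue door down, its nest at about crop (303,235), full-image (281,184), and the amber frame standing at crop (590,295), full-image (396,208), between the purple and pink look-alikes. The side view shows the amber frame's orange face towards that camera (-y) and its black back towards the screwdriver.

```bash
cat > h.py <<'E'
from rig import *
import cv2,numpy as np
def ground(n,px,z,c=None):
    c=c or camera_info(n);f=200/np.tan(np.radians(c['fov_y']/2))
    px=np.atleast_2d(px).astype(float)
    d=np.c_[(px[:,0]-c['cx'])/f,(px[:,1]-c['cy'])/f,np.ones(len(px))]@c['R']
    o=-c['R'].T@c['t'];return o+d*((z-o[2])/d[:,2])[:,None]
def proj(n,X,c=None):
    c=c or camera_info(n);f=200/np.tan(np.radians(c['fov_y']/2))
    p=np.atleast_2d(X)@c['R'].T+c['t'];return np.c_[p[:,0]/p[:,2]*f+c['cx'],p[:,1]/p[:,2]*f+c['cy']]
def rect(n,mask,z,c=None):
    r,q=np.nonzero(mask);P=ground(n,np.c_[q,r],z,c)[:,:2]
    (x,y),wh,a=cv2.minAreaRect((P*1000).astype(np.float32));return np.round([x,y,*wh,a],1)
def hsv(i):return cv2.cvtColor(i,cv2.COLOR_RGB2HSV)
E
python3 - <<'E'
from h import *
t=cv2.imread('pics/top0.png')[:,:,::-1].copy();s=cv2.imread('pics/side0.png')[:,:,::-1].copy()
def big(m,box):
    k=np.zeros_like(m);k[box[1]:box[3],box[0]:box[2]]=m[box[1]:box[3],box[0]:box[2]];return k
H=hsv(t);b=(H[...,0]>100)&(H[...,0]<130)&(H[...,1]>150)
print('blue top',rect('top',big(b,(240,160,320,210)),.056))
H2=hsv(s);b2=(H2[...,0]>100)&(H2[...,0]<130)&(H2[...,1]>150)
print('blue side',rect('side',big(b2,(290,175,355,220)),.056))
for n in('top','side'):
    capture(n)
    for q in('nest','door_bar','amber_frame','screwdriver'):
        for r in regions_of(n,q)[:3]:
            z={'nest':.056,'door_bar':.05,'amber_frame':.03,'screwdriver':.01}[q]
            print(n,q,r['score'],r['xy'],ground(n,r['xy'],z).round(3), rect(n,r['region'],z))
# orange / dark pixels of frame
o=(H[...,0]>5)&(H[...,0]<25)&(H[...,1]>130);print('orange top',rect('top',big(o,(385,190,410,225)),.06))
d=(t.max(2)<70);print('dark',rect('top',big(d,(385,190,410,225)),.06))
print(proj('top',[[.5,-.2,0]]))
E
```

```text
blue top [587.7 121.6  98.3 165.5  12.6]
blue side [0. 0. 0. 0. 0.]
top nest 0.71 [281.8, 182.9] [[0.59  0.12  0.056]] [565.  115.8 142.8 171.7  12.3]
top door_bar 0.73 [281.8, 184.8] [[0.585 0.121 0.05 ]] [566.4 118.6 145.4 169.6  10.5]
top amber_frame 0.71 [395.4, 207.4] [[ 0.501 -0.278  0.03 ]] [ 497.8 -275.6   31.7   73.1   75.7]
top amber_frame 0.51 [395.7, 240.9] [[ 0.384 -0.273  0.03 ]] [ 387.7 -280.    20.3   67.    36.6]
top amber_frame 0.49 [414.0, 186.6] [[ 0.575 -0.349  0.03 ]] [ 568.7 -347.6   65.4   37.3   19.5]
top screwdriver 0.73 [340.2, 239.7] [[ 0.392 -0.081  0.01 ]] [397.1 -72.3 124.6  25.1   6.2]
side nest 0.62 [322.2, 198.5] [[0.586 0.104 0.056]] [564.3 111.5 140.1 184.   11.6]
side door_bar 0.8 [321.1, 197.1] [[0.587 0.123 0.05 ]] [567.3 124.8 143.9 197.1  11.5]
side amber_frame 0.66 [327.0, 284.5] [[ 0.503 -0.272  0.03 ]] [ 502.  -274.    88.4   65.2   76.4]
side amber_frame 0.6 [285.9, 294.2] [[ 0.394 -0.283  0.03 ]] [ 389.  -276.8  120.4   57.3   85.5]
side screwdriver 0.65 [284.6, 247.0] [[ 0.431 -0.061  0.01 ]] [455.4 -58.4 158.   39.7   9.2]
orange top [ 495.4 -278.6   12.2   64.8   69.9]
dark [ 496.2 -267.5   19.2   65.8   73.2]
[[372.08886958 209.36933447]]
```

Emit:
{"api": "carry_out", "payload": {"deltas": [[0.5, 0.7, 0, 0, 0, -0.467, 0], [0.5, 0.7, 0, 0, 0, -0.467, 0], [0.5, 0.7, 0, 0, 0, -0.467, 0], [0.5, 0.7, 0, 0, 0, -0.467, 0], [0.5, 0.7, 0, 0, 0, -0.467, 0], [0.5, 0.7, 0, 0, 0, -0.467, 0], [0.5, 0.7, 0, 0, 0, -0.467, 0]], "force": 20}}

```text
t: 1.8
eef_pos: [0.3713, -0.4782, 0.2267]
eef_rot: [3.102, -0.494, 0.0]
wrist_force: [0.4, -0.1, -0.7]
opening: 0.446
finger_force: 0.0
```

Emit:
{"api": "carry_out", "payload": {"deltas": [[0.535, 0.71, 0, 0, 0, 0, 0], [0.535, 0.71, 0, 0, 0, 0, 0], [0.535, 0.71, 0, 0, 0, 0, 0], [0.535, 0.71, 0, 0, 0, 0, 0], [0.535, 0.71, 0, 0, 0, 0, 0], [0.535, 0.71, 0, 0, 0, 0, 0]]}}

```text
t: 2.4
eef_pos: [0.4783, -0.3363, 0.2266]
eef_rot: [3.102, -0.495, -0.0]
wrist_force: [-0.3, -0.6, -0.5]
opening: 0.002
finger_force: 0.0
```

Run:
```python
from h import *
o=get_obs();print(o['t'],o['eef_pos'],o['eef_rot'],o['opening'],o['joint_positions'])
c=camera_info('wrist');i=capture('wrist');cv2.imwrite('pics/w1.png',i[:,:,::-1])
print(-c['R'].T@c['t'],c['fov_y'])
for r in regions_of('wrist','amber_frame'):print(r['score'],r['xy'],ground('wrist',r['xy'],.05,c).round(3),rect('wrist',r['region'],.06,c))
```

```text
2.4 [ 0.47834544 -0.33632702  0.22655402] [ 3.10216483e+00 -4.95380990e-01 -3.98748855e-04] 0.002416764745014919 [-6.56313390e-01 -8.03004871e-02  1.64063737e+00 -2.29670233e-04
  1.58141987e+00  1.23118415e+00]
[ 0.55881745 -0.36172553  0.38402919] 65.07295927404158
0.96 [301.0, 94.8] [[ 0.571 -0.346  0.05 ]] [ 570.8 -347.1   59.8   19.3   20. ]
0.68 [300.1, 237.7] [[ 0.423 -0.293  0.05 ]] [ 409.2 -280.7   17.4   75.3   33.5]
0.58 [262.1, 180.3] [[ 0.501 -0.276  0.05 ]] [ 502.8 -281.7   27.2   68.4   74.1]
```

View pics/w1.png

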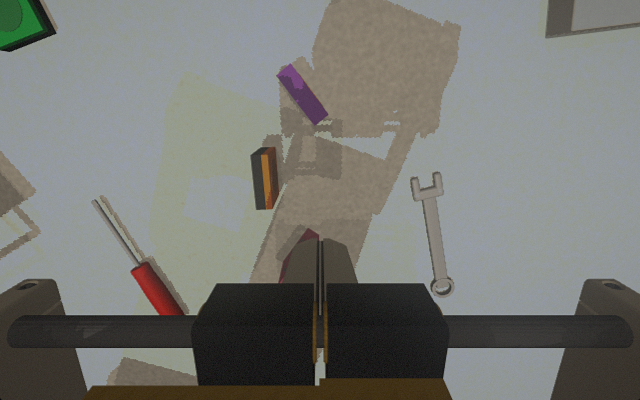

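The wrist picture shows the amber frame at (264,180): orange layer on the right (-y), black on the left. It agrees with the top view, with the frame's centre at about (0.502, -0.276). I'll push high on the orange face so it tips onto its back.

Emit:
{"api": "carry_out", "payload": {"deltas": [[0.025, -0.01, -0.87, 0, 0, 0, 0], [0.025, -0.01, -0.87, 0, 0, 0, 0], [0.025, -0.01, -0.87, 0, 0, 0, 0], [0.025, -0.01, -0.87, 0, 0, 0, 0], [0.025, -0.01, -0.87, 0, 0, 0, 0], [0.025, -0.01, -0.87, 0, 0, 0, 0]]}}

```text
t: 3.1
eef_pos: [0.4832, -0.339, 0.0536]
eef_rot: [3.101, -0.501, 0.0]
wrist_force: [-0.1, -0.6, 0.9]
opening: 0.003
finger_force: 0.0
```

Emit:
{"api": "carry_out", "payload": {"deltas": [[0.022, 0.072, 0, 0, 0, 0, 0], [0.044, 0.144, 0, 0, 0, 0, 0], [0.052, 0.17, 0, 0, 0, 0, 0], [0.06, 0.197, 0, 0, 0, 0, 0], [0.068, 0.224, 0, 0, 0, 0, 0], [0.076, 0.25, 0, 0, 0, 0, 0], [0.083, 0.275, 0, 0, 0, 0, 0], [0.09, 0.3, 0, 0, 0, 0, 0]]}}

```text
t: 3.9
eef_pos: [0.5015, -0.2777, 0.0526]
eef_rot: [3.101, -0.5, -0.0]
wrist_force: [0.5, -0.0, 0.5]
opening: 0.006
finger_force: 0.0
```

Emit:
{"api": "carry_out", "payload": {"deltas": [[0.008, 0.025, 0, 0, 0, 0, 0], [0.016, 0.05, 0, 0, 0, 0, 0], [0.016, 0.05, 0, 0, 0, 0, 0], [0.016, 0.05, 0.3, 0, 0, 0, 1], [0.016, 0.05, 0.6, 0, 0, 0, 1], [0.016, 0.05, 0.6, 0, 0, 0, 1], [0.016, 0.05, 0.6, 0, 0, 0, 1]]}}

```text
t: 4.6
eef_pos: [0.5056, -0.2688, 0.1765]
eef_rot: [3.099, -0.5, 0.008]
wrist_force: [-0.6, 0.8, -0.8]
opening: 0.298
finger_force: 0.0
```

Run:
```python
from h import *
o=get_obs();print(o['t'],o['eef_pos'],o['eef_rot'],o['opening'])
c=camera_info('wrist');i=capture('wrist');cv2.imwrite('pics/w2.png',i[:,:,::-1])
for r in regions_of('wrist','amber_frame'):print(r['score'],r['xy'],ground('wrist',r['xy'],.018,c).round(3),rect('wrist',r['region'],.018,c))
H=hsv(i);m=((H[...,0]>4)&(H[...,0]<25)&(H[...,1]>120)).astype(np.uint8)
n,l,s,_=cv2.connectedComponentsWithStats(m)
for k in range(1,n):
    if s[k,4]>300:print(s[k],rect('wrist',l==k,.018,c))
```

```text
4.6 [ 0.50564573 -0.26876809  0.17654849] [ 3.09948647 -0.49992142  0.00807658] 0.29832496490552995
0.96 [346.9, 293.9] [[ 0.375 -0.258  0.018]] [ 383.  -274.2   36.2   82.9   30.6]
0.8 [289.6, 189.2] [[ 0.514 -0.237  0.018]] [ 513.4 -238.7   60.    62.9   73.8]
0.67 [383.6, 102.6] [[ 0.567 -0.353  0.018]] [ 567.1 -351.3   70.7   29.9   19.1]
[ 261  161   61   58 3185] [ 512.1 -238.7   59.6   60.9   74.1]
[255 301  14  64 469] [ 354.4 -142.7   15.2   92.7   67.8]
[372 302  14  63 471] [ 308.9 -277.8   16.    91.3   74.5]
[ 144  378  367   22 6086] [ 247.6 -192.2  480.4   34.9   71.6]
```

View pics/w2.png

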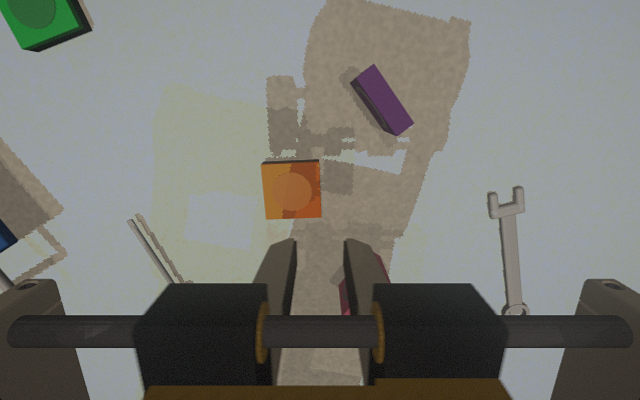

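Picture: the frame now lies flat at (291,189) with its orange face up, at world (0.512, -0.239) and yaw 74°. Next I open the gripper, go above it, and read the pose.

Emit:
{"api": "carry_out", "payload": {"deltas": [[0.037, 0.148, 0, 0, 0, 0.022, 1], [0.037, 0.148, 0, 0, 0, 0.022, 1], [0.037, 0.148, -0.2, 0, 0, 0.022, 1], [0.037, 0.148, -0.3, 0, 0, 0.022, 1], [0.037, 0.148, -0.3, 0, 0, 0.022, 1], [0.037, 0.148, -0.3, 0, 0, 0.022, 1], [0.037, 0.148, -0.3, 0, 0, 0.022, 1]]}}

```text
t: 5.4
eef_pos: [0.5124, -0.2389, 0.1138]
eef_rot: [3.109, -0.447, 0.002]
wrist_force: [0.6, 0.3, -0.2]
opening: 0.979
finger_force: 0.0
```

Run:
```python
from h import *
o=get_obs();print(o['t'],o['eef_pos'],o['eef_rot'],o['opening'])
from scipy.spatial.transform import Rotation as R
print(R.from_rotvec(o['eef_rot']).as_matrix().round(3))
c=camera_info('wrist');i=capture('wrist')
H=hsv(i);m=((H[...,0]>4)&(H[...,0]<25)&(H[...,1]>120)).astype(np.uint8)
n,l,s,_=cv2.connectedComponentsWithStats(m)
for k in range(1,n):
    if s[k,4]>1500:print(s[k],rect('wrist',l==k,.018,c))
```

```text
5.4 [ 0.51236833 -0.23887578  0.11376143] [ 3.10918323e+00 -4.46869466e-01  1.79501255e-03] 0.9788455865695108
[[ 0.96  -0.282  0.001]
 [-0.282 -0.96  -0.001]
 [ 0.001  0.    -1.   ]]
[ 285  171   72   69 4831] [ 512.4 -238.7   59.9   60.9   73.6]
[ 287  378  353   22 5924] [ 278.  -326.1  370.9   28.2   73.7]
```

Emit:
{"api": "carry_out", "payload": {"deltas": [[0, 0, -0.2, 0, 0, 0, 1], [0, 0, -0.4, 0, 0, 0, 1], [0, 0, -0.5, 0, 0, 0, 1], [0, 0, -0.508, 0, 0, 0, 1], [0, 0, -0.508, 0, 0, 0, 0.5], [0, 0, -0.508, 0, 0, 0, 0.5], [0, 0, -0.508, 0, 0, 0, 0.5], [0, 0, -0.508, 0, 0, 0, 0.5]], "force": 20}}

```text
t: 6.25
eef_pos: [0.5123, -0.2386, 0.012]
eef_rot: [3.109, -0.446, 0.002]
wrist_force: [-0.1, 0.2, 0.5]
opening: 0.705
finger_force: 0.0
```

Emit:
{"api": "carry_out", "payload": {"deltas": [[0, 0, 0, 0, 0, 0, 0.5], [0, 0, 0, 0, 0, 0, 0.5], [0, 0, 0.1, 0, 0, 0, 0.5], [0, 0, 0.3, 0, 0, 0, 0.5], [0, 0, 0.6, 0, 0, 0, 0.5], [0, 0, 0.9, 0, 0, 0, 0.5], [0, 0, 0.9, 0, 0, 0, 0.5], [0, 0, 0.9, 0, 0, 0, 0.5]]}}

```text
t: 7.05
eef_pos: [0.513, -0.2389, 0.1948]
eef_rot: [3.108, -0.446, 0.008]
wrist_force: [-0.1, -0.2, -1.2]
opening: 0.645
finger_force: 20.0
```

Emit:
{"api": "carry_out", "payload": {"deltas": [[-0.05, 0.85, 0, 0, 0, 0.32, 0.5], [-0.05, 0.85, 0, 0, 0, 0.32, 0.5], [-0.05, 0.85, 0, 0, 0, 0.32, 0.5], [-0.05, 0.85, 0, 0, 0, 0.32, 0.5], [-0.05, 0.85, 0, 0, 0, 0.32, 0.5], [-0.05, 0.85, 0, 0, 0, 0.32, 0.5]]}}

```text
t: 7.65
eef_pos: [0.5017, -0.0682, 0.1899]
eef_rot: [-3.123, -0.341, 0.002]
wrist_force: [0.3, -0.6, -0.4]
opening: 0.644
finger_force: 20.0
```

Emit:
{"api": "carry_out", "payload": {"deltas": [[-0.065, 0.85, 0.1, 0, 0, 0, 0.5], [-0.065, 0.85, 0.1, 0, 0, 0, 0.5], [-0.065, 0.85, 0.1, 0, 0, 0, 0.5], [-0.065, 0.85, 0.1, 0, 0, 0, 0.5], [-0.065, 0.85, 0.1, 0, 0, 0, 0.5], [-0.065, 0.85, 0.1, 0, 0, 0, 0.5], [-0.065, 0.85, 0.1, 0, 0, 0, 0.5]]}}

```text
t: 8.35
eef_pos: [0.4892, 0.1003, 0.2104]
eef_rot: [3.123, 0.338, -0.001]
wrist_force: [0.2, 0.2, -0.9]
opening: 0.642
finger_force: 20.0
```

Run:
```python
from h import *
o=get_obs();print(o['t'],o['eef_pos'],o['eef_rot'],o['opening'])
c=camera_info('wrist');i=capture('wrist');cv2.imwrite('pics/w3.png',i[:,:,::-1])
H=hsv(i);m=((H[...,0]>100)&(H[...,0]<130)&(H[...,1]>150)).astype(np.uint8)
n,l,s,_=cv2.connectedComponentsWithStats(m)
for k in range(1,n):
    if s[k,4]>300:print(s[k],rect('wrist',l==k,.056,c))
e=(.588,.1216);print(proj('wrist',[[*e,.056]],c))
```

```text
8.35 [0.48918146 0.10027264 0.21041472] [ 3.12308115e+00  3.37913552e-01 -1.46895629e-03] 0.6417235132495136
[[320.88893805  83.81666565]]
```

View pics/w3.png

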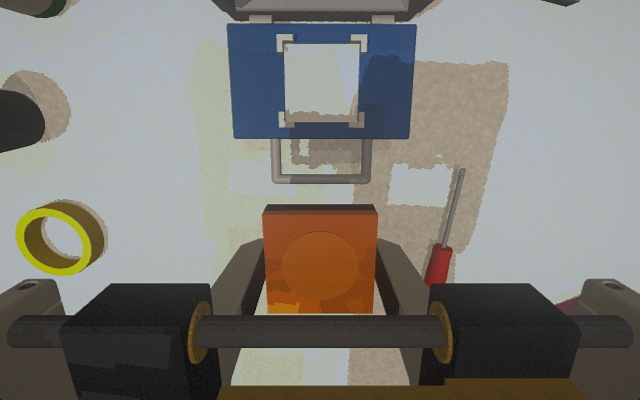

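The picture shows the panel from (228,24) to (410,138), the nest floor around (322,83), the bar at about row 179, and the frame well held.

Run:
```python
from h import *
c=camera_info('wrist');i=cv2.imread('pics/w3.png')[:,:,::-1].copy()
f=i.astype(int);m=((f[...,2]-f[...,0])>40).astype(np.uint8)
n,l,s,_=cv2.connectedComponentsWithStats(m)
for k in range(1,n):
    if s[k,4]>2000:print(s[k],rect('wrist',l==k,.056,c))
# corners of the aluminium Ls, outer edge, tops at .068
L=np.array([[277,34],[367,34],[364,126],[279,126]])
P=ground('wrist',L,.068,c);print(P.round(4),P.mean(0))
print('white floor',ground('wrist',[[285,45],[359,45],[354,113],[288,113]],.056,c).round(4))
print('bar',ground('wrist',[[275,179],[321,179],[369,179]],.055,c).round(4))
B=ground('wrist',[[233,138],[410,138],[417,24],[228,24]],.056,c);print(B.round(4))
```

```text
[ 228   24  189  114 8979] [588.4 121.8  98.7 169.8  12.3]
[[0.6186 0.167  0.068 ]
 [0.6351 0.0914 0.068 ]
 [0.5599 0.0743 0.068 ]
 [0.543  0.1518 0.068 ]] [0.58915542 0.12110412 0.068     ]
white floor [[0.6132 0.1603 0.056 ]
 [0.6275 0.095  0.056 ]
 [0.5692 0.0849 0.056 ]
 [0.5557 0.1468 0.056 ]]
bar [[0.4887 0.1479 0.055 ]
 [0.4987 0.1019 0.055 ]
 [0.5092 0.0538 0.055 ]]
[[0.5209 0.1952 0.056 ]
 [0.5579 0.0255 0.056 ]
 [0.6548 0.0491 0.056 ]
 [0.6191 0.2127 0.056 ]]
```

Emit:
{"api": "carry_out", "payload": {"deltas": [[0.2, 0.042, 0, 0, 0, 0, 0.5], [0.4, 0.085, 0, 0, 0, 0, 0.5], [0.499, 0.106, 0, 0, 0, 0, 0.5], [0.499, 0.106, -0.2, 0, 0, 0, 0.5], [0.499, 0.106, -0.4, 0, 0, 0, 0.5], [0.499, 0.106, -0.5, 0, 0, 0, 0.5], [0.499, 0.106, -0.55, 0, 0, 0, 0.5], [0.499, 0.106, -0.55, 0, 0, 0, 0.5]]}}

```text
t: 9.2
eef_pos: [0.5886, 0.1219, 0.1]
eef_rot: [3.123, 0.339, -0.003]
wrist_force: [-0.0, 0.6, 0.2]
opening: 0.644
finger_force: 20.0
```

Run:
```python
from h import *
o=get_obs();print(o['t'],o['eef_pos'],o['eef_rot'],o['wrist_force'])
i=capture('side');w=capture('wrist')
a=cv2.resize(i[150:250,250:400],(600,400),interpolation=cv2.INTER_CUBIC)
b=cv2.resize(w[60:400,140:500],(400,378))
k=np.zeros((400,400,3),np.uint8);k[:378]=b
cv2.imwrite('pics/p4.png',cv2.resize(np.hstack([a,k]),(800,320))[:,:,::-1])
```

```text
9.2 [0.58855994 0.12186685 0.10003374] [ 3.12313322e+00  3.39014418e-01 -2.78699574e-03] [-0.03321773  0.58940832  0.18269498]
```

View pics/p4.png

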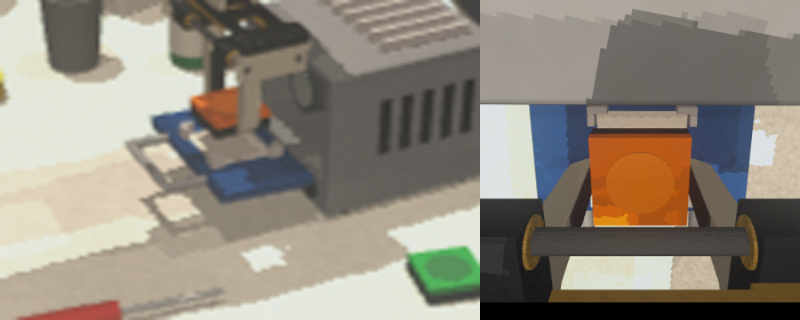

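The side view (left) and wrist view (right) show the frame centred above the nest between the corner pieces, clear of the housing. I'll lower it slowly.

Emit:
{"api": "carry_out", "payload": {"deltas": [[0, 0, -0.04, 0, 0, 0, 0.5], [0, 0, -0.08, 0, 0, 0, 0.5], [0, 0, -0.11, 0, 0, 0, 0.5], [0, 0, -0.13, 0, 0, 0, 0.5], [0, 0, -0.145, 0, 0, 0, 0.5], [0, 0, -0.155, 0, 0, 0, 0.5], [0, 0, -0.155, 0, 0, 0, 0.5]]}}

```text
t: 10.0
eef_pos: [0.5888, 0.1228, 0.0699]
eef_rot: [-3.123, -0.341, 0.0]
wrist_force: [-0.4, -0.2, -0.0]
opening: 0.639
finger_force: 20.0
```

Emit:
{"api": "carry_out", "payload": {"deltas": [[0, 0, -0.006, 0, 0, 0, 0.5], [0, 0, -0.01, 0, 0, 0, 0.5], [0, 0, -0.01, 0, 0, 0, 0.5]]}}

```text
t: 10.3
eef_pos: [0.5888, 0.1228, 0.0681]
eef_rot: [-3.123, -0.341, -0.0]
wrist_force: [0.3, -0.7, -0.1]
opening: 0.641
finger_force: 20.0
```

Emit:
{"api": "carry_out", "payload": {"deltas": [[0, 0, 0, 0, 0, 0, 0.8], [0, 0, 0, 0, 0, 0, 0.8], [0, 0, 0, 0, 0, 0, 0.8], [0, 0, 0, 0, 0, 0, 0.8], [0, 0, 0.1, 0, 0, 0, 0.8], [0, 0, 0.3, 0, 0, 0, 0.8], [0, 0, 0.55, 0, 0, 0, 0.8], [0, 0, 0.7, 0, 0, 0, 0.8]]}}

```text
t: 11.1
eef_pos: [0.5893, 0.1228, 0.212]
eef_rot: [-3.123, -0.341, -0.005]
wrist_force: [0.1, -0.8, -0.1]
opening: 0.799
finger_force: 0.0
```

Emit:
{"api": "carry_out", "payload": {"deltas": [[-0.25, -0.053, 0, 0, 0, 0, 0.8], [-0.488, -0.106, 0, 0, 0, 0, 0.5], [-0.488, -0.106, 0, 0, 0, 0, 0.3], [-0.488, -0.106, 0, 0, 0, 0, 0.3], [-0.488, -0.106, 0, 0, 0, 0, 0.3]]}}

```text
t: 11.6
eef_pos: [0.4918, 0.1017, 0.2082]
eef_rot: [-3.123, -0.341, -0.001]
wrist_force: [0.7, -0.2, -0.3]
opening: 0.506
finger_force: 0.0
```

Run:
```python
from h import *
o=get_obs();print(o['t'],o['eef_pos'],o['eef_rot'],o['wrist_force'],o['opening'])
c=camera_info('wrist');w=capture('wrist');cv2.imwrite('pics/w5.png',w[:,:,::-1])
H=hsv(w);m=((H[...,0]>4)&(H[...,0]<25)&(H[...,1]>120)).astype(np.uint8)
n,l,s,_=cv2.connectedComponentsWithStats(m)
for k in range(1,n):
    if s[k,4]>1500:print(s[k],rect('wrist',l==k,.074,c))
```

```text
11.6 [0.49182897 0.10168197 0.20822722] [-3.12300684e+00 -3.40928263e-01 -7.11704076e-04] [ 0.66517891 -0.17681846 -0.32761519] 0.5056754793350681
[ 285   48   71   73 5005] [588.5 123.6  59.1  59.9  12.4]
[ 187  378  373   22 6072] [268.1 -13.   32.5 452.3  12.5]
```

View pics/w5.png

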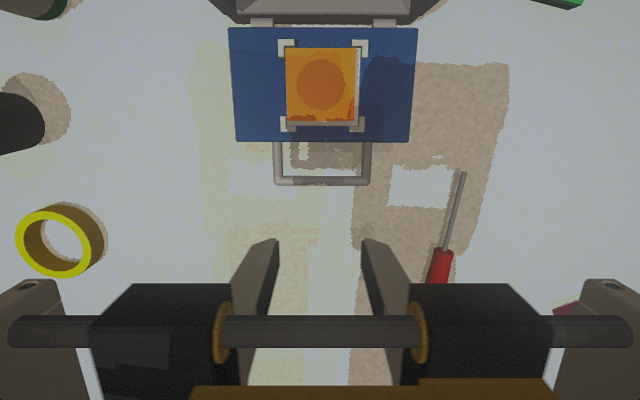

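The picture shows the frame flat in the nest at (321,84), inside all four corners, orange up. Its apparent size of 60x59 mm fits the expected height. The bar is at row 180. Next I turn the gripper to pinch the bar.

Emit:
{"api": "carry_out", "payload": {"deltas": [[0.046, 0.004, 0, 0, 0, 0.1, 0.28], [0.046, 0.004, 0, 0, 0, 0.2, 0.28], [0.046, 0.004, 0, 0, 0, 0.3, 0.28], [0.046, 0.004, 0, 0, 0, 0.4, 0.28], [0.046, 0.004, 0, 0, 0, 0.5, 0.28], [0.046, 0.004, 0, 0, 0, 0.6, 0.28], [0.046, 0.004, 0, 0, 0, 0.7, 0.28], [0.046, 0.004, 0, 0, 0, 0.8, 0.28]]}}

```text
t: 12.45
eef_pos: [0.5012, 0.1025, 0.2074]
eef_rot: [-2.378, -2.052, 0.002]
wrist_force: [0.6, 0.8, -0.2]
opening: 0.279
finger_force: 0.0
```

Emit:
{"api": "carry_out", "payload": {"deltas": [[0, 0, 0, 0, 0, 0.1, 0.28], [0, 0, 0, 0, 0, 0.2, 0.28], [0, 0, -0.2, 0, 0, 0.2, 0.28], [0, 0, -0.4, 0, 0, 0.2, 0.28], [0, 0, -0.5, 0, 0, 0.2, 0.28], [0, 0, -0.5, 0, 0, 0.2, 0.28], [0, 0, -0.5, 0, 0, 0.2, 0.28]]}}

```text
t: 13.15
eef_pos: [0.5011, 0.1025, 0.1085]
eef_rot: [-2.036, -2.392, 0.001]
wrist_force: [0.5, -0.6, 0.2]
opening: 0.282
finger_force: 0.0
```

Run:
```python
from h import *
o=get_obs();print(o['t'],o['eef_pos'],o['eef_rot'],o['opening'],o['joint_positions'].round(2))
c=camera_info('wrist');w=capture('wrist')
i=capture('side');a=cv2.resize(i[150:250,250:400],(480,320),interpolation=cv2.INTER_CUBIC)
cv2.imwrite('pics/p6.png',np.hstack([a,cv2.resize(w[:,60:460],(320,320))])[:,:,::-1])
```

```text
13.15 [0.50106587 0.1024883  0.10848495] [-2.03555488e+00 -2.39244038e+00  6.90929141e-04] 0.28232018954480004 [ 0.15 -0.19  1.93 -0.    1.4  -0.01]
```

View pics/p6.png

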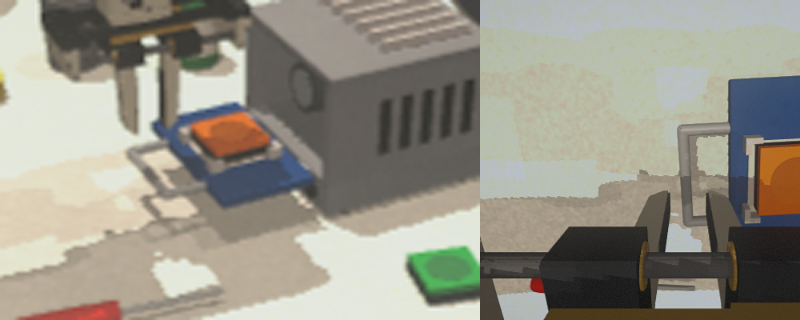

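The wrist view shows the bar (crop column 687) midway between the fingertips, and the filter still in its nest in both views. I'll descend and pinch.

Emit:
{"api": "carry_out", "payload": {"deltas": [[0, 0, -0.15, 0, 0, 0, 0.28], [0, 0, -0.28, 0, 0, 0, 0.28], [0, 0, -0.33, 0, 0, 0, 0.28], [0, 0, -0.33, 0, 0, 0, 0.28], [0, 0, -0.33, 0, 0, 0, 0], [0, 0, -0.33, 0, 0, 0, 0], [0, 0, -0.33, 0, 0, 0, 0], [0, 0, -0.33, 0, 0, 0, 0]], "force": 15}}

```text
t: 14.05
eef_pos: [0.4989, 0.1021, 0.0427]
eef_rot: [-2.034, -2.391, 0.005]
wrist_force: [-18.8, -3.9, 9.3]
opening: 0.103
finger_force: 15.0
```

Run:
```python
from h import *
o=get_obs();print(o['t'],o['eef_pos'],o['opening'],o['finger_force'],o['wrist_force'])
th=np.radians(np.arange(90,-1,-3.75)); d=np.array([.977,.213])
prev=0
X=np.c_[(145-145*np.sin(th))[:,None]*d,145*np.cos(th)]/200
for b in range(0,24,8):print((X[b+1:b+9]-X[b]).round(3).tolist())
```

```text
14.05 [0.49889021 0.1020815  0.04267606] 0.1028164523914873 15.02772532403469 [-18.78542964  -3.86166809   9.31654111]
[[0.002, 0.0, 0.047], [0.006, 0.001, 0.095], [0.014, 0.003, 0.141], [0.024, 0.005, 0.188], [0.038, 0.008, 0.233], [0.054, 0.012, 0.277], [0.073, 0.016, 0.321], [0.095, 0.021, 0.362]]
[[0.024, 0.005, 0.04], [0.051, 0.011, 0.079], [0.081, 0.018, 0.116], [0.113, 0.025, 0.15], [0.146, 0.032, 0.183], [0.182, 0.04, 0.213], [0.22, 0.048, 0.24], [0.259, 0.057, 0.265]]
[[0.041, 0.009, 0.022], [0.083, 0.018, 0.042], [0.126, 0.028, 0.059], [0.171, 0.037, 0.072], [0.216, 0.047, 0.083], [0.262, 0.057, 0.091], [0.308, 0.067, 0.096], [0.354, 0.077, 0.097]]
```

Pinched. The bar turns out 2 mm nearer than I commanded, so I correct for that and start the arc.

Emit:
{"api": "carry_out", "payload": {"deltas": [[-0.011, -0.002, 0, 0, 0, 0, 0], [-0.009, -0.002, 0.047, 0, 0, 0, 0], [-0.005, -0.001, 0.095, 0, 0, 0, 0], [0.003, 0.001, 0.141, 0, 0, 0, 0], [0.013, 0.003, 0.188, 0, 0, 0, 0], [0.027, 0.006, 0.233, 0, 0, 0, 0], [0.043, 0.01, 0.277, 0, 0, 0, 0], [0.084, 0.019, 0.362, 0, 0, 0, 0]]}}

```text
t: 14.85
eef_pos: [0.5159, 0.1058, 0.1141]
eef_rot: [-2.034, -2.391, 0.006]
wrist_force: [-6.0, -2.5, -0.5]
opening: 0.105
finger_force: 15.0
```

Run:
```python
from h import *
o=get_obs();print(o['t'],o['eef_pos'],o['opening'],o['wrist_force'])
```

```text
14.85 [0.51587791 0.10580136 0.11410039] 0.10508078079337979 [-5.97569572 -2.48683358 -0.52838313]
```

Emit:
{"api": "carry_out", "payload": {"deltas": [[0.024, 0.005, 0.04, 0, 0, 0, 0], [0.051, 0.011, 0.079, 0, 0, 0, 0], [0.081, 0.018, 0.116, 0, 0, 0, 0], [0.113, 0.025, 0.15, 0, 0, 0, 0], [0.146, 0.032, 0.183, 0, 0, 0, 0], [0.182, 0.04, 0.213, 0, 0, 0, 0], [0.22, 0.048, 0.24, 0, 0, 0, 0], [0.259, 0.057, 0.265, 0, 0, 0, 0]]}}

```text
t: 15.65
eef_pos: [0.5692, 0.1174, 0.1695]
eef_rot: [2.036, 2.392, -0.0]
wrist_force: [-6.1, -4.2, 7.3]
opening: 0.102
finger_force: 15.0
```

Emit:
{"api": "carry_out", "payload": {"deltas": [[0.041, 0.009, 0.022, 0, 0, 0, 0], [0.083, 0.018, 0.042, 0, 0, 0, 0], [0.126, 0.028, 0.059, 0, 0, 0, 0], [0.171, 0.037, 0.072, 0, 0, 0, 0], [0.216, 0.047, 0.083, 0, 0, 0, 0], [0.262, 0.057, 0.091, 0, 0, 0, 0], [0.285, 0.062, 0.094, 0, 0, 0, 0]]}}

```text
t: 16.35
eef_pos: [0.627, 0.13, 0.1866]
eef_rot: [2.036, 2.392, 0.0]
wrist_force: [-2.1, -4.5, 5.9]
opening: 0.103
finger_force: 15.0
```

Emit:
{"api": "carry_out", "payload": {"deltas": [[0.023, 0.005, 0.002, 0, 0, 0, 0], [0.046, 0.01, 0.003, 0, 0, 0, 0], [0.069, 0.015, 0.003, 0, 0, 0, 0], [0.075, 0.016, 0.003, 0, 0, 0, 0], [0.08, 0.017, 0.003, 0, 0, 0, 0], [0.08, 0.017, 0.003, 0, 0, 0, 0]]}}

```text
t: 16.95
eef_pos: [0.6407, 0.133, 0.1868]
eef_rot: [-2.034, -2.391, 0.006]
wrist_force: [-18.9, -8.6, 10.1]
opening: 0.104
finger_force: 15.0
```

Run:
```python
from h import *
o=get_obs();print(o['t'],o['eef_pos'],o['opening'],o['wrist_force'])
i=capture('side');t=capture('top')
a=cv2.resize(i[130:230,280:400],(480,400),interpolation=cv2.INTER_CUBIC)
b=cv2.resize(t[90:220,220:320],(308,400),interpolation=cv2.INTER_CUBIC)
cv2.imwrite('pics/p7.png',np.hstack([a,b])[:,:,::-1])
```

```text
16.95 [0.6406991  0.13298084 0.18675375] 0.1036445674782786 [-18.85327189  -8.58191504  10.08240056]
```

View pics/p7.png

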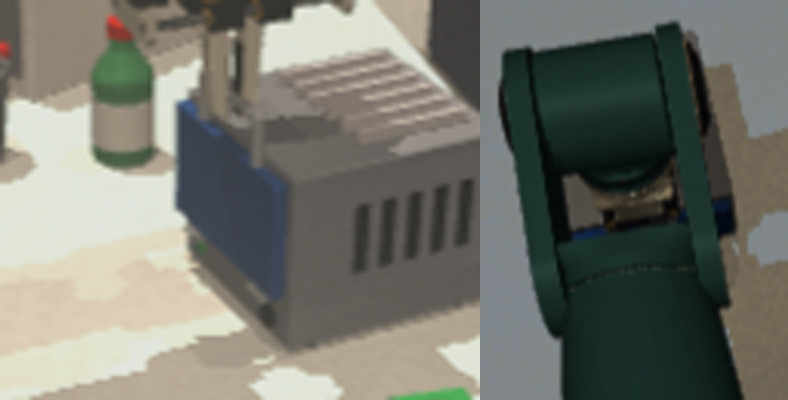

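The side view shows the door upright against the housing. The bar is where a shut door puts it, and the 19 N resistance says it is on its stop. I'll press slightly more, relax, release, and check.

Emit:
{"api": "carry_out", "payload": {"deltas": [[0.008, 0.002, 0, 0, 0, 0, 0], [0.008, 0.002, 0, 0, 0, 0, 0], [0.008, 0.002, 0, 0, 0, 0, 0]]}}

```text
t: 17.35
eef_pos: [0.6413, 0.1331, 0.1867]
eef_rot: [-2.033, -2.39, 0.009]
wrist_force: [-29.1, -10.4, 12.3]
opening: 0.111
finger_force: 15.1
```

Emit:
{"api": "carry_out", "payload": {"deltas": [[-0.015, -0.003, 0, 0, 0, 0, 0.25], [-0.015, -0.003, 0, 0, 0, 0, 0.25], [-0.015, -0.003, 0, 0, 0, 0, 0.25], [-0.015, -0.003, 0.1, 0, 0, 0, 0.25], [-0.015, -0.003, 0.3, 0, 0, 0, 0.25], [-0.015, -0.003, 0.5, 0, 0, 0, 0.25]]}}

```text
t: 17.95
eef_pos: [0.6405, 0.1333, 0.2873]
eef_rot: [-2.035, -2.392, 0.001]
wrist_force: [0.7, -0.0, -0.5]
opening: 0.251
finger_force: 0.0
```

Emit:
{"api": "carry_out", "payload": {"deltas": [[-0.25, -0.1, 0, 0, 0, 0, 0.25], [-0.5, -0.3, 0, 0, 0, 0, 0.25], [-0.8, -0.6, 0, 0, 0, 0, 0.25], [-0.9, -0.9, 0, 0, 0, 0, 0.25], [-0.9, -0.9, 0, 0, 0, 0, 0.25], [-0.9, -0.9, 0, 0, 0, 0, 0.25], [-0.9, -0.9, 0, 0, 0, 0, 0.25]]}}

```text
t: 18.65
eef_pos: [0.4603, -0.0479, 0.2873]
eef_rot: [2.038, 2.389, 0.001]
wrist_force: [-0.3, 0.2, -0.4]
opening: 0.248
finger_force: 0.0
```

Emit:
{"api": "carry_out", "payload": {"deltas": [[0, -0.25, 0, 0, 0, 0, 0.25], [0, -0.5, 0, 0, 0, 0, 0.25], [0, -0.8, 0, 0, 0, 0, 0.25], [0, -0.9, 0, 0, 0, 0, 0.25], [0, -0.9, 0, 0, 0, 0, 0.25], [0, -0.9, 0, 0, 0, 0, 0.25]]}}

```text
t: 19.25
eef_pos: [0.4615, -0.2264, 0.2863]
eef_rot: [-2.035, -2.392, -0.001]
wrist_force: [-0.5, 0.9, -0.2]
opening: 0.249
finger_force: 0.0
```

Run:
```python
from h import *
o=get_obs();print(o['t'],o['eef_pos'],o['opening'],o['wrist_force'])
i=capture('side');t=capture('top')
a=cv2.resize(i[130:230,280:400],(480,400),interpolation=cv2.INTER_CUBIC)
b=cv2.resize(t[90:220,220:320],(308,400),interpolation=cv2.INTER_CUBIC)
cv2.imwrite('pics/p8.png',np.hstack([a,b])[:,:,::-1])
d=np.array([.977,.213]);e=np.array([-.213,.977]);h=np.array([.499,.1021])+.145*d
for n,im in(('side',i),('top',t)):
    print(n,proj(n,[[*(h+s*e),.195] for s in(-.045,.045)]).round(1),proj(n,[[*(h-.03*d+s*e),.195] for s in(-.045,.045)]).round(1))
```

```text
19.25 [ 0.46153771 -0.22638688  0.28629032] 0.2489244517889947 [-0.45236609  0.92498421 -0.24264364]
side [[344.  159.4]
 [330.4 148.1]] [[335.3 161.3]
 [322.  149.9]]
top [[287.9 154.6]
 [259.8 160.9]] [[289.9 163.6]
 [261.8 169.9]]
```

View pics/p8.png

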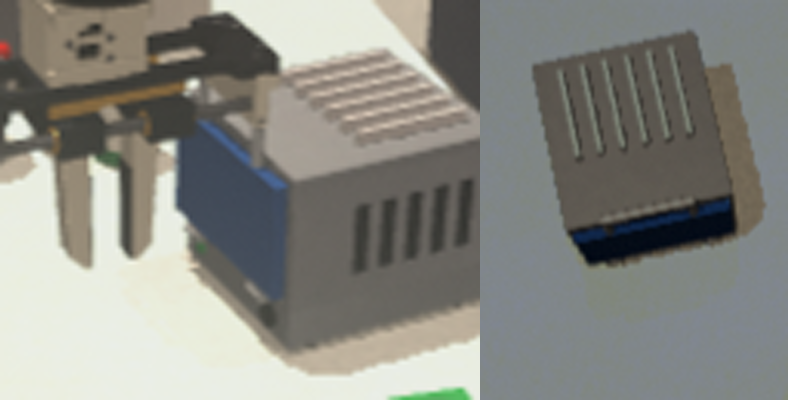

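The door is flush with the housing in both views. In the top view the bar sits at about (260,160)–(290,157), which matches the shut prediction, and the filter has not fallen out. Handing in.

```bash
python3 -c "
from rig import *
print(sign_off())"
```

```text
the job is handed in; nothing more can be done
None
```

I laid the amber filter in the nest with its orange face up, let go of it, swung the door fully shut and handed the job in at about 19 s; with the door shut the filter can't be seen, but the bar sits at the shut position and nothing fell out.

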